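# Empty the button shaker

### The arm

A 6-joint arm with a two-finger parallel gripper is mounted at the origin on a cart in front of the work surface, level with it; the furniture and walls round the work are solid. World frame = base frame: x ahead of the robot, y to its left, z up, the work surface at z = 0. Lengths are in mm, angles in rad, forces in N, time in s.
With the tool pointing down it reaches from about 400 to 925 mm from the base axis. Payload 12.5 kg.
Tool frame: the origin (TCP) lies at the centre of the arm's flange, where the gripper is bolted on; the fingertips stand 190 mm ahead of it and the grasp point (between the pads) lies 171 mm ahead of it; z points along the fingers, y is the line along which they close (so a half turn about z gives the same grasp; the last joint's range is limited). The gripper opens to 95 mm and grips with 3 to 60 N. Pads are 20 mm wide; open, the fingers measure 119 mm over their backs; the gripper's body (75 mm by 180 mm) begins 59 mm behind the grasp point.
Start: joints at [1.087, 0.491, 1.559, -0, 1.092, -0.106], TCP at [230.525, 580.933, 404.761] pointing down, gripper open.
Joint ranges: [-3.1, 3.1], [-0.84, 2.19], [0.05, 2.79], [-1.13, 4.28], [0.06, 2.93], [-2.69, 2.69]. Speed limits (rad/s): [2.22, 2.22, 2.79, 3.14, 3.14, 3.14].

### API

Orientations are given as [roll, pitch, yaw] about the fixed x, y, z axes, in that order (R = Rz(yaw) Ry(pitch) Rx(roll)).
In Python, from cell import env, read_camera, search_frame, cut_out gives the robot as it stands. The module is installed in compiled form; this text tells all that it offers.
- The arm moves only by the tool move_arm, never from a script. Its argument "commands" is a list of rows, each a list of 3 entries, a list of its own where there are three numbers: the shift along the world's x, y, z normalised to -1 to 1, where 1 is 0.03 m, then the turn about the world's z normalised to -1 to 1, where 1 is 0.08 rad, then the opening, from -1 (shut) to 1 (fully open), so that 0 is half open. A call has 1 to 20 rows; each row shifts and turns the commanded pose from where the row before left it; what a row does not reach is not made up. A row lasts 1/12 s, in which the tool goes at most 41.7 mm and 7.16 degrees, less where a joint would pass 70% of its speed; a pose out of reach is approached as far as the arm can. A call with a number of a shift or a turn outside -1 to 1 is refused whole. A call with a gripper value outside its range is refused whole. The fingers move at their own pace and stop on an object; the grip force is fixed at half the most. Time passes only in rows, so rows that do not move let the fingers close. It gives the time, the measured TCP pose, the force, the opening and the grip force at its end, in the units of the state.
- env.state(): the state, without advancing time (a new reading comes with each control period).
- read_camera(name): name is "scene" or "top" or "wrist"; returns a dict with "image" (384x512x3 uint8, red, green, blue), "fx", "fy", "cx", "cy" (pixels), "rvec" (rotation vector, rad) and "tvec" (3), from world to camera coordinates, as OpenCV has them. Camera axes: x right, y down, z forward; pixel columns grow to the right and rows downward; lengths in mm; the calibration is good to about 2 mm. A picture is of the moment at which its call begins. There is no depth.
- env.job_done(): hands the job in; it is judged then, once.
Trained networks look in a picture, given as the dict that the camera call returned (one of the last four; its "shot" number tells which), for a name from the list of things; names that differ only in an ending like _2 or _b are one class to them, and where a whole thing is asked for, a point or a joint stands for the part that bears it (a point fixed in the world has none). Each returns a list of dicts, best first, with "confidence" (0 to 1); they miss things now and then, are a little off and sometimes report something else, mostly with a low value. They report only what shows in the picture. A call takes as long as a camera call. They do not tell look-alikes from the thing itself.
- search_frame(thing, picture): "at" ([column, row] in pixels, amid what is visible of it).
- cut_out(thing, picture): "region" (384x512 bool, what is visible of it) and "at" ([column, row] in pixels, amid what is visible of it).
The state is a dict: "t": time; "joints": joint angles; "qvel": joint speeds; "tau": joint torques, N m; "eef_pos": TCP position; "tcp_rot": TCP orientation; "ft_force": force on the tool from outside, world axes, zero at the start; "moment": the same for the moment, N m; "opening": opening from 0.0 (shut) to 1.0 (fully open); "grip_force": force on a finger pad.
Only numpy, scipy, OpenCV 4.12 (cv2) and the standard library are available. Lean on these libraries where they do the work, as an engineer would, in place of code of your own. Each camera call takes 0.05 s, during which the arm holds its last target. There are 200 camera calls.

### The job

Only four big coat toggles, too large for the holes in the cap, are left in the button shaker on its tipping stand. Slide the wooden tray up against the stand's foot, unscrew the perforated cap and lay it flat on the round felt pad with its holes up; then tip the jar over so that all four toggles drop into the tray, and let the jar back upright. Leave the other things on the counter where they are.

Things in the scene. Friction and masses are not known exactly. Their poses are not given: they have to be found in the camera images.
- stand: tipping stand, fixed: dark foot plate 124 x 100 x 12 mm (y = -60 to +40 mm) and two steel uprights 135 mm high at x = -45 and +45 mm, knobs out to x = +-60 mm; a stop plate for the jar's foot, 56 mm high, at y = +30 mm. Origin on the counter under the pivot axis; x along the pivot axis, y to the side to which the jar tips (where the tray belongs), z up
- jar (a joint): the jar's tipping angle about the pivot axis, rad: 0 = upright at its stop, grows as the mouth goes over towards the stand's +y, stop at 2.1. The jar is heavier at its foot and swings back to 0 by itself when let go; 3 N sideways near the mouth tips it
- jar_pivot (a point): where the jar's axis crosses the pivot axis, 120 mm above the counter; axes as stand. The jar is a clear straight tube, 48 mm outside and 43 mm inside diameter, 150 mm long, its foot 45 mm above the counter when upright; a steel band at pivot height reaches 26 mm from its axis
- jar_mouth (a point): centre of the jar's mouth rim, 75 mm from the pivot along the jar's axis; z points out of the mouth and turns with the jar. Two lugs, on the stand's x axis, reach 28 mm from the jar's axis, 13 to 23 mm below the rim. The cap's tabs hook under them at yaw 0 to the stand; between 1.0 and 2.0 rad anticlockwise from there (seen from above) the cap lifts straight off
- cap_center (a point): perforated aluminium screw cap on the jar's mouth, its centre at half height: 64 mm diameter (ribs 66), 30 mm high, top 198.5 mm above the counter, seven 11 mm holes in the flat top, z up through it. 50 g, turns freely. Two inner tabs on its x axis hook under the jar's lugs; it starts at yaw -0.1 to +0.2 rad to the stand, a stop bars it clockwise, a quarter turn anticlockwise frees it
- pad: round felt pad, fixed, 88 mm diameter and 9 mm thick; origin at the centre of its underside, on the counter
- tray: open wooden tray, 130 mm along its x, 150 mm along its y, 30 mm high, walls and floor 6 mm, 0.4 kg, loose; origin at the centre of its underside, on the counter. Its -y end wall faces the stand. Pushed up against the foot plate its origin is 115 mm from the stand's origin, at the stand's +y
- toggle1_center (a point): centre of a dark horn coat toggle, a barrel 54 mm long (along its z) and 15 mm thick, 15 g; at first it stands in the jar
- toggle2_center (a point): centre of the second toggle, the same
- toggle3_center (a point): centre of the third toggle, the same
- toggle4_center (a point): centre of the fourth toggle, the same
- terminal: bystander, to be left alone: card terminal, dark, 173 x 80 x 43 mm, right of the pad; origin at the centre of its underside
- tape_roll: bystander, to be left alone: roll of masking tape, 98 mm across, 25 mm high, lying near the counter's front edge; origin at the centre of its underside
- stapler: bystander, to be left alone: stapler, 155 x 36 x 50 mm, to the left; origin at the centre of its underside
- tape_dispenser: bystander, to be left alone: tape dispenser, 145 x 52 x 95 mm, to the left; origin at the centre of its underside
- date_stamp: bystander, to be left alone: wooden hand stamp, 27 x 56 x 74 mm, behind the tray; origin at the centre of its underside
Mind the look-alikes: they are no part of the job. What is shaped like the pad but purple is not meant.

How it is judged:
By the outcome, as a careful person would: the job done as asked, in the order asked, and still so for the second after the job is handed in, with the robot touching nothing.
It also fails if it takes over 69 s, if anything falls off the work surface, if the arm or the gripper's body presses on something with over 40 N, if the wrist force passes 120 N, or if a joint passes its speed limit or range.

## Working session

There is one attempt and no reset: what is moved stays moved. The work goes in short steps, Python scripts to look and compute and a tool call to move; the robot and the scene stay as the last step left them, time stands still between calls to the robot, and variables do not carry over. Pictures are saved under pics/ and viewed, at most 10 in all, crops included, and the job is handed in when it is done.

Besides the shell and the picture viewer there is one more tool, called as a command line: name --argument value ..., lists and objects as JSON in quotes. move_arm: Moves the arm, as the interface text tells. Its arguments: {"type":"object","properties":{"commands":{"type":"array","items":{"type":"array"}}},"required":["commands"]}

```bash
mkdir -p pics
cat > h.py <<'E'
import numpy as np, cv2
from cell import env, read_camera, search_frame, cut_out
def ray(p,uv):
    R=cv2.Rodrigues(np.array(p["rvec"],float))[0]; t=np.array(p["tvec"],float).ravel()
    d=R.T@np.array([(uv[0]-p["cx"])/p["fx"],(uv[1]-p["cy"])/p["fy"],1]); return -R.T@t,d
def onz(p,uv,z):
    c,d=ray(p,uv); return c+d*(z-c[2])/d[2]
def proj(p,X):
    K=np.array([[p["fx"],0,p["cx"]],[0,p["fy"],p["cy"]],[0,0,1.]])
    return cv2.projectPoints(np.atleast_2d(np.array(X,float)),np.array(p["rvec"],float),np.array(p["tvec"],float),K,None)[0][:,0]
def save(p,n): cv2.imwrite("pics/"+n+".png",p["image"][:,:,::-1])
E
python3 - <<'E'
from h import *
ims=[]
for n in ["scene","top"]:
    p=read_camera(n); ims.append(p["image"]); print(n,"cam",ray(p,(0,0))[0].round())
    for t,z in [("stand",0),("cap_center",198.5),("pad",9),("tray",0),("jar",120),("terminal",43),("tape_roll",25),("stapler",50),("tape_dispenser",95),("date_stamp",74)]:
        for r in search_frame(t,p)[:3]:
            print(t,np.round(r["at"]),round(r["confidence"],2),onz(p,r["at"],z).round()[:2])
cv2.imwrite("pics/a.png",cv2.cvtColor(ims[0],4)); cv2.imwrite("pics/b.png",cv2.cvtColor(ims[1],4))
print(env.state())
E
```

```text
scene cam [-642. -789.  929.]
stand [248. 219.] 0.61 [527. -98.]
cap_center [243. 183.] 0.74 [ 470. -111.]
pad [393. 274.] 0.86 [ 464. -688.]
pad [301. 242.] 0.67 [ 479. -352.]
tray [208. 217.] 0.76 [457.  50.]
jar [247. 200.] 0.56 [ 481. -122.]
terminal [351. 255.] 0.9 [ 452. -547.]
tape_roll [248. 248.] 0.82 [ 334. -210.]
tape_roll [250. 202.] 0.15 [609. -59.]
stapler [128. 203.] 0.51 [326. 356.]
tape_dispenser [158. 194.] 0.87 [382. 234.]
date_stamp [215. 184.] 0.42 [590. 103.]
top cam [ 344. -153. 1762.]
stand [254. 202.] 0.74 [ 468. -138.]
cap_center [344. 199.] 0.75 [ 470. -495.]
cap_center [249. 191.] 0.61 [ 497. -119.]
pad [377. 200.] 0.88 [ 482. -681.]
pad [305. 200.] 0.52 [ 478. -362.]
tray [210. 212.] 0.75 [423.  60.]
terminal [347. 198.] 0.96 [ 484. -542.]
terminal [250. 195.] 0.37 [ 493. -121.]
tape_roll [256. 215.] 0.55 [ 407. -146.]
stapler [189. 160.] 0.61 [644. 150.]
stapler [128. 226.] 0.57 [357. 403.]
tape_dispenser [345. 202.] 0.62 [ 466. -521.]
tape_dispenser [147. 203.] 0.58 [450. 312.]
{'t': 1.1, 'joints': array([ 1.08739429e+00,  4.90896855e-01,  1.55891477e+00, -1.56652839e-05,
        1.09168902e+00, -1.05582266e-01]), 'qvel': array([ 0.00153116,  0.00036333, -0.00039687,  0.00135213,  0.00205654,
       -0.00113619]), 'tau': array([-2.27856362e-03, -6.12489581e+01, -2.58427942e+01,  6.92681666e-02,
        4.46351850e-02,  4.74696174e-05]), 'eef_pos': array([230.52683905, 580.92748414, 404.75780334]), 'tcp_rot': array([3.14150262e+00, 2.35214673e-05, 2.76378010e+00]), 'ft_force': array([-0.28045228,  0.23934961, -0.03501333]), 'moment': array([ 0.00047082, -0.01863989,  0.05664464]), 'grip_force': 0.0, 'opening': 0.9999801010850073}
```

Run:
```python
import cv2,numpy as np
a=cv2.imread("pics/a.png")[150:300,100:420]; b=cv2.imread("pics/b.png")[140:260,110:410]
a=cv2.resize(a,(640,300),interpolation=3); b=cv2.resize(b,(640,256),interpolation=3)
cv2.imwrite("pics/c.png",np.vstack([a,b]))
```

```text
(no output)
```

View pics/c.png

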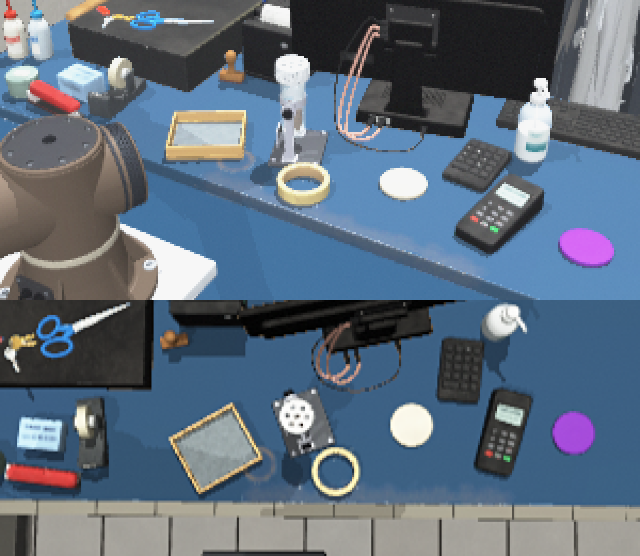

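The top view shows two pad-like discs. The one at (302,200) px is off-white felt at about (480,-360) and the one at (377,200) px is purple, so the off-white one is meant. The stand and cap are at about (250,195) px, and the tray is left of them at (210,210) px. I'll go above and look from close by.

move_arm --commands '[[[0.3,-1,0.25],0,1],[[0.3,-1,0.25],0,1],[[0.3,-1,0.25],0,1],[[0.3,-1,0.25],0,1],[[0.3,-1,0.25],0,1],[[0.3,-1,0.25],0,1],[[0.3,-1,0.25],0,1],[[0.3,-1,0.25],0,1],[[0.3,-1,0.25],0,1],[[0.3,-1,0.25],0,1],[[0.3,-1,0.25],0,1],[[0.3,-1,0.25],0,1],[[0.3,-1,0.25],0,1],[[0.3,-1,0.25],0,1],[[0.3,-1,0.25],0,1],[[0.3,-1,0.25],0,1],[[0.3,-1,0.25],0,1],[[0.3,-1,0.25],0,1],[[0.3,-1,0.25],0,1],[[0.3,-1,0.25],0,1]]'

```text
t: 2.77
eef_pos: [410.4, -20.6, 555.4]
tcp_rot: [3.141, 0.001, 2.764]
ft_force: [0.6, 0.6, -0.5]
opening: 1.001
grip_force: 0.0
```

Run:
```python
from h import *
p=read_camera("wrist"); save(p,"w1"); import pickle; pickle.dump(p,open("w1.pkl","wb"))
print(ray(p,(0,0))[0].round(), onz(p,(256,192),0).round(), env.state()["joints"].round(2), env.state()["tcp_rot"].round(3))
for t,z in [("stand",0),("cap_center",198.5),("pad",9),("tray",0),("date_stamp",74),("tape_roll",25)]:
    for r in cut_out(t,p)[:2]:
        m=cv2.findContours(r["region"].astype(np.uint8),0,2)[0]; m=max(m,key=cv2.contourArea)
        pts=np.array([onz(p,q,30 if t=="tray" else z)[:2] for q in m[:,0]],np.float32)
        print(t,np.round(r["at"]),round(r["confidence"],2),[np.round(v,1) for v in cv2.minAreaRect(pts)])
```

```text
[346.   4. 534.] [476. -46.   0.] [-0.22  0.03  1.79 -0.    1.31 -1.41] [-3.141e+00  3.000e-03  2.762e+00]
cap_center [214. 236.] 0.96 [array([ 460.2, -103. ]), array([60.9, 33.8]), np.float64(68.3)]
cap_center [472.  45.] 0.46 [array([359.7, 255.5]), array([84.7, 24.8]), np.float64(82.9)]
pad [124. 236.] 0.84 [array([ 466.8, -327. ]), array([58.4, 48.7]), np.float64(68.3)]
tray [300. 150.] 0.95 [array([428.3,  56.8]), array([132.6, 151.2]), np.float64(30.3)]
tray [216. 237.] 0.59 [array([ 517.8, -156.7]), array([95.7, 59.1]), np.float64(68.3)]
date_stamp [384. 240.] 0.76 [array([624.9, 143.4]), array([53.7, 35.9]), np.float64(24.8)]
tape_roll [163. 192.] 0.71 [array([ 384.8, -186.4]), array([ 97.1, 100.6]), np.float64(21.4)]
```

View pics/w1.png

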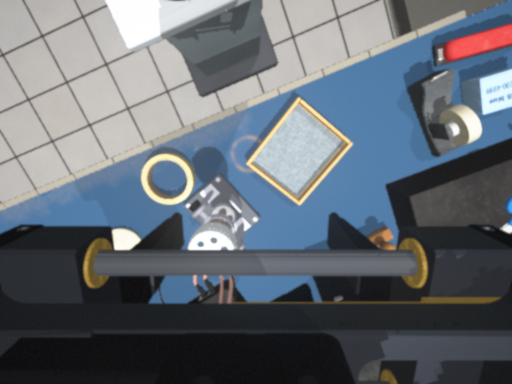

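The wrist view shows the tray at (300,150) px, with its pose at 30 mm height measured as (428,57) and its size as 132x151, which fits. The foot plate's corners are at about (220,177), (258,220) and (187,207) px, and the gripper hides part of the stand, so I'll shift to see it clear.

move_arm --commands '[[[0.6,-1,0],0,1],[[0.6,-1,0],0,1],[[0.6,-1,0],0,1],[[0.6,-1,0],0,1],[[0,0,0],0,1]]'

```text
t: 3.53
eef_pos: [484.9, -141.8, 553.7]
tcp_rot: [-3.141, -0.0, 2.763]
ft_force: [-0.3, 0.2, 0.4]
opening: 1.001
grip_force: 0.0
```

Run:
```python
from h import *
p=read_camera("wrist"); import pickle; pickle.dump(p,open("w2.pkl","wb"))
for t,z in [("stand",12),("cap_center",198.5),("pad",9),("tray",30),("tape_roll",25)]:
    for r in cut_out(t,p)[:2]:
        m=cv2.findContours(r["region"].astype(np.uint8),0,2)[0]; m=max(m,key=cv2.contourArea)
        pts=np.array([onz(p,q,z)[:2] for q in m[:,0]],np.float32)
        print(t,np.round(r["at"]),round(r["confidence"],2),[np.round(v,1) for v in cv2.minAreaRect(pts)],m[:,0].min(0),m[:,0].max(0))
u,v=np.round(proj(p,[490,-125,60])[0]).astype(int); print(u,v)
u0,v0=max(0,u-75),max(0,v-75); c=p["image"][v0:v0+150,u0:u0+150]; print(u0,v0)
cv2.imwrite("pics/w2.png",cv2.resize(c,None,fx=4,fy=4,interpolation=2)[:,:,::-1])
```

```text
stand [262. 143.] 0.64 [array([ 462.9, -131.5]), array([ 77.7, 100.9]), np.float64(19.1)] [225 112] [290 176]
cap_center [273. 165.] 0.6 [array([ 481.6, -114.4]), array([64.5, 63.6]), np.float64(29.0)] [250 140] [302 193]
pad [160. 196.] 0.6 [array([ 482.9, -346.4]), array([85. , 85.4]), np.float64(68.3)] [137 174] [180 216]
tray [352.  86.] 0.57 [array([430. ,  53.5]), array([130. , 152.7]), np.float64(30.6)] [295  25] [407 144]
tape_roll [192. 121.] 0.82 [array([ 387.1, -190.4]), array([96.8, 93.4]), np.float64(42.6)] [184  89] [238 144]
tape_roll [437. 187.] 0.46 [array([652.4, 152.3]), array([82.9, 49.3]), np.float64(66.0)] [412 171] [455 197]
266 161
191 86
```

View pics/w2.png

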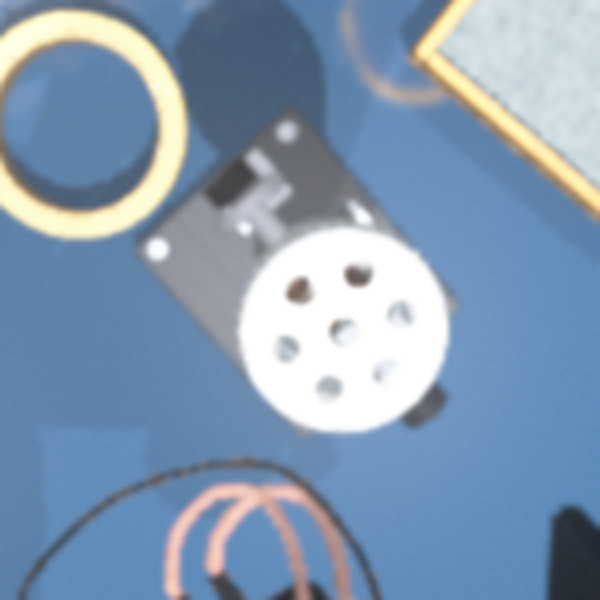

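The crop shows the cap with its seven holes, centred at crop (343,328), and the foot plate's corners at crop (290,108), (140,245), (455,300) and (300,435). The tray side is the long edge (290,108)–(455,300).

Run:
```python
from h import *
import pickle; p=pickle.load(open("w2.pkl","rb"))
P=[onz(p,(191+(u-1.5)/4,86+(v-1.5)/4),12)[:2] for u,v in [(290,108),(455,300),(300,435),(140,245)]]
A,B,C,D=P
f=lambda v:(np.linalg.norm(v).round(1),np.degrees(np.arctan2(v[1],v[0])).round(1))
print(np.round(P,1),f(B-A),f(C-D),f(A-D),f(B-C)); c=sum(P)/4
# stand x along A->B or reverse, y outwards to tray
for q in [(A+B)/2-(C+D)/2]:
    y=q/np.linalg.norm(q); print("y",y,f(q),"origin",c+10*y)
```

```text
[[ 413.   -99.4]
 [ 523.1  -58.7]
 [ 557.6 -150.5]
 [ 444.4 -186.8]] (np.float64(117.4), np.float64(20.3)) (np.float64(118.9), np.float64(17.7)) (np.float64(92.9), np.float64(109.8)) (np.float64(98.1), np.float64(110.6))
y [-0.34549747  0.93841968] (np.float64(95.5), np.float64(110.2)) origin [ 481.07657009 -114.47935141]
```

move_arm --commands '[[[-0.195,0.755,-0.82],0.95,1],[[-0.195,0.755,-0.82],0.95,1],[[-0.195,0.755,-0.82],0.95,1],[[-0.195,0.755,-0.82],0.95,1],[[-0.195,0.755,-0.82],0.95,1],[[-0.195,0.755,-0.82],0.95,1],[[-0.195,0.755,-0.82],0.95,1],[[-0.195,0.755,-0.82],0.95,1],[[-0.195,0.755,-0.82],0.95,1],[[-0.195,0.755,-0.82],0.95,1],[[-0.195,0.755,-0.82],0.95,1],[[-0.195,0.755,-0.82],0.95,0],[[0,0,0],0,0]]'

```text
t: 4.92
eef_pos: [410.3, 135.6, 256.9]
tcp_rot: [3.14, -0.004, -2.599]
ft_force: [0.2, -0.4, 0.3]
opening: 0.91
grip_force: 0.0
```

Run:
```python
from h import *
p=read_camera("scene"); s=read_camera("top")
for q in (p,s):
  for r in cut_out("tray",q)[:1]:
        m=cv2.findContours(r["region"].astype(np.uint8),0,2)[0]; m=max(m,key=cv2.contourArea)
        pts=np.array([onz(q,v,30)[:2] for v in m[:,0]],np.float32)
        print(np.round(r["at"]),round(r["confidence"],2),[np.round(v,1) for v in cv2.minAreaRect(pts)])
p=read_camera("wrist"); save(p,"w3")
```

```text
[204. 220.] 0.61 [array([416.5,  44.6]), array([170.2, 154. ]), np.float64(29.8)]
[216. 214.] 0.78 [array([431.2,  49.7]), array([131.2, 151.9]), np.float64(29.7)]
```

View pics/w3.png

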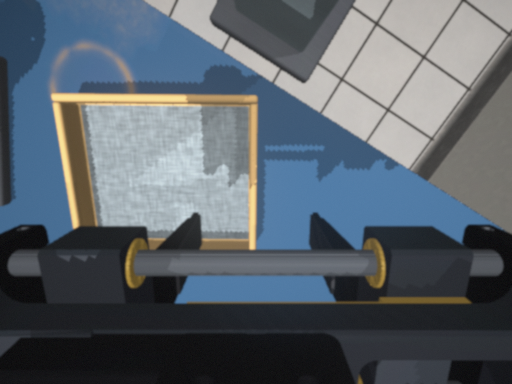

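The tray's +y wall (column ~252) runs between the fingers at (190) and (318) px, so I go down and grip it.

move_arm --commands '[[[0.1,-0.2,-0.6],-0.1,0],[[0,0,-0.7],0,0],[[0,0,-0.6],0,0],[[0,0,0],0,-1],[[0,0,0],0,-1],[[0,0,0],0,-1],[[0,0,0],0,-1],[[0,0,0],0,-1],[[0,0,0],0,-1]]'

```text
t: 5.92
eef_pos: [415.4, 126.8, 203.3]
tcp_rot: [-3.141, 0.001, -2.615]
ft_force: [-0.4, 2.8, 2.1]
opening: 0.136
grip_force: 1.3
```

move_arm --commands '[[[0,0,0],0,-1],[[0,0,0],0,-1],[[0,0,0],0,-1]]'

```text
t: 6.17
eef_pos: [415.2, 126.8, 203.1]
tcp_rot: [3.142, 0.001, -2.616]
ft_force: [-1.9, 1.7, 9.4]
opening: 0.057
grip_force: 30.0
```

Run:
```python
from h import *
for n in ("wrist","top"):
  q=read_camera(n)
  for r in cut_out("tray",q)[:1]:
        m=cv2.findContours(r["region"].astype(np.uint8),0,2)[0]; m=max(m,key=cv2.contourArea)
        pts=np.array([onz(q,v,30)[:2] for v in m[:,0]],np.float32)
        print(n,np.round(r["at"]),round(r["confidence"],2),[np.round(v,1) for v in cv2.minAreaRect(pts)])
s=env.state(); print(s["eef_pos"],s["tcp_rot"],s["opening"])
```

```text
wrist [128. 164.] 0.56 [array([414.7,  43.8]), array([ 92.4, 148. ]), np.float64(29.8)]
top [216. 212.] 0.67 [array([430.3,  49.2]), array([131.5, 152.9]), np.float64(30.4)]
[415.23093547 126.83603532 203.06549288] [ 3.14153525e+00  5.05908555e-04 -2.61587741e+00] 0.06013561506675243
```

move_arm --commands '[[[0.12,-0.25,0.03],-0.39,-1],[[0.12,-0.25,0],-0.39,-1],[[0.12,-0.25,0],-0.39,-1],[[0.12,-0.25,0],-0.39,-1],[[0.12,-0.25,0],-0.39,-1],[[0.12,-0.25,0],-0.39,-1],[[0,0,0],0,-1]]'

```text
t: 6.95
eef_pos: [437.7, 80.3, 203.4]
tcp_rot: [-3.142, 0.0, -2.807]
ft_force: [0.6, -1.0, -2.6]
opening: 0.062
grip_force: 30.0
```

Run:
```python
from h import *
s=env.state(); print(s["eef_pos"],s["tcp_rot"],s["ft_force"])
for n in ("top",):
  q=read_camera(n)
  for r in cut_out("tray",q)[:1]:
        m=cv2.findContours(r["region"].astype(np.uint8),0,2)[0]; m=max(m,key=cv2.contourArea)
        pts=np.array([onz(q,v,30)[:2] for v in m[:,0]],np.float32)
        print(n,np.round(r["at"]),round(r["confidence"],2),[np.round(v,1) for v in cv2.minAreaRect(pts)])
cv2.imwrite("pics/t4.png",cv2.resize(q["image"][160:250,180:300],None,fx=5,fy=5,interpolation=2)[:,:,::-1])
```

```text
[437.6683317   80.32982578 203.37987352] [-3.14151790e+00  3.39887615e-04 -2.80697470e+00] [ 0.63815851 -0.98207481 -2.5686309 ]
top [227. 211.] 0.9 [array([440.1,  -2.4]), array([130.6, 147.3]), np.float64(18.4)]
```

View pics/t4.png

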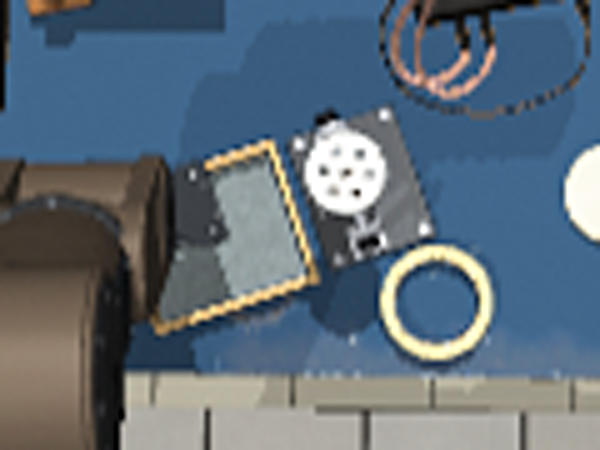

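The tray is parallel to the foot plate with a gap of about 15 mm, between (294,212) and (318,203) px in the crop. I'll push it home gently.

move_arm --commands '[[[0.033,-0.094,0],0,-1],[[0.033,-0.094,0],0,-1],[[0.033,-0.094,0],0,-1],[[0.033,-0.094,0],0,-1],[[0,0,0],0,-1]]'

```text
t: 7.47
eef_pos: [440.8, 70.2, 203.4]
tcp_rot: [3.141, -0.001, -2.802]
ft_force: [-0.2, 1.3, -2.3]
opening: 0.063
grip_force: 30.0
```

move_arm --commands '[[[0.022,-0.063,0],0,-1],[[0,0,0],0,-1]]'

```text
t: 7.63
eef_pos: [440.8, 69.6, 203.4]
tcp_rot: [3.14, -0.002, -2.803]
ft_force: [-3.5, 23.1, 0.5]
opening: 0.061
grip_force: 30.0
```

move_arm --commands '[[[-0.01,0.04,0],0,0],[[0,0,0],0,0],[[0,0,0],0,0],[[0,0,0],0,0],[[0,0,0],0,0]]'

```text
t: 8.05
eef_pos: [441.4, 69.6, 203.5]
tcp_rot: [-3.142, 0.0, -2.803]
ft_force: [0.1, 0.6, -1.0]
opening: 0.358
grip_force: 0.0
```

move_arm --commands '[[[0,0,0.6],0,0],[[0,0,1],0,0.5],[[0,0,1],-1,1],[[0,0,1],-1,1],[[0,0,1],-1,1],[[0,0,1],-1,1],[[0,0,1],-1,1],[[0,0,1],-1,1],[[0.15,-0.68,0],-1,1],[[0.15,-0.68,0],-1,1],[[0.15,-0.68,0],-1,1],[[0.15,-0.68,0],-1,1],[[0.15,-0.68,0],-1,1],[[0.15,-0.68,0],-1,1],[[0.15,-0.68,0],-1,1],[[0.15,-0.68,0],-1,1],[[0.15,-0.68,0],-1,1],[[0,0,0],-1,1]]'

```text
t: 9.55
eef_pos: [482.3, -116.6, 431.3]
tcp_rot: [-3.142, 0.001, 2.195]
ft_force: [-0.8, 0.2, -0.6]
opening: 1.005
grip_force: 0.0
```

Run:
```python
from h import *
s=env.state(); print(s["eef_pos"],s["tcp_rot"],s["opening"])
for n in ("top","scene","wrist"):
  q=read_camera(n)
  for t,z in (("tray",30),("cap_center",198.5),("pad",9)):
   for r in cut_out(t,q)[:2]:
        m=cv2.findContours(r["region"].astype(np.uint8),0,2)[0]; m=max(m,key=cv2.contourArea)
        pts=np.array([onz(q,v,z)[:2] for v in m[:,0]],np.float32)
        print(n,t,np.round(r["at"]),round(r["confidence"],2),[np.round(v,1) for v in cv2.minAreaRect(pts)])
  if n=="wrist": save(q,"w5")
```

```text
[ 482.27165999 -116.62227778  431.31073402] [-3.14151223e+00  7.90107620e-04  2.19451831e+00] 1.004698425646843
top tray [210. 203.] 0.64 [array([457.7,  57.6]), array([47.3, 88.5]), np.float64(72.7)]
top pad [377. 200.] 0.87 [array([ 470. , -688.3]), array([84.4, 84.8]), np.float64(0.6)]
top pad [303. 198.] 0.64 [array([ 481.6, -350.3]), array([81.1, 83.9]), np.float64(63.7)]
scene tray [219. 219.] 0.89 [array([428.8, -12.9]), array([167.4, 154.4]), np.float64(20.7)]
scene cap_center [243. 184.] 0.75 [array([ 458.7, -128.6]), array([110.6,  62.9]), np.float64(29.3)]
scene pad [391. 273.] 0.71 [array([ 469.4, -686.6]), array([86.4, 95.2]), np.float64(76.0)]
scene pad [303. 241.] 0.55 [array([ 481.3, -350. ]), array([90.4, 82.9]), np.float64(28.8)]
wrist tray [281.  84.] 0.8 [array([443.9,  -6. ]), array([130.4, 149.4]), np.float64(19.7)]
wrist cap_center [258. 202.] 0.76 [array([ 482.1, -112. ]), array([64.1, 66.7]), np.float64(2.5)]
wrist pad [179. 289.] 0.95 [array([ 495.2, -353.3]), array([79.8, 52.4]), np.float64(36.2)]
wrist pad [479.  88.] 0.44 [array([661.5, 158.9]), array([84.4, 55.5]), np.float64(60.1)]
```

View pics/w5.png

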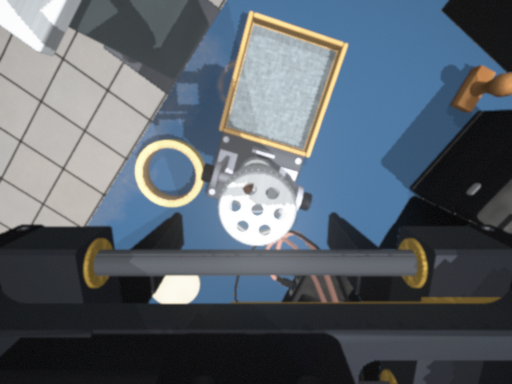

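The wrist view shows the tray flush at the foot, centre (281,84) px, which is (444,-6) at yaw 19.7°. The cap is at (258,202) px, which is (482,-113). I'll descend and grip it.

move_arm --commands '[[[-0.02,0.1,-0.62],0,1],[[0,0,-0.63],0,1],[[0,0,-0.63],0,1],[[0,0,-0.63],0,1],[[0,0,0],0,1],[[0,0,0],0,-1],[[0,0,0],0,-1],[[0,0,0],0,-1],[[0,0,0],0,-1]]'

```text
t: 10.9
eef_pos: [481.2, -110.8, 357.2]
tcp_rot: [3.141, 0.001, 2.201]
ft_force: [-0.2, -0.1, -0.4]
opening: 0.777
grip_force: 0.0
```

move_arm --commands '[[[0.01,-0.08,-0.03],0,0.6],[[0,0,0],0,-1],[[0,0,0],0,-1],[[0,0,0],0,-1],[[0,0,0],0,-1]]'

```text
t: 11.32
eef_pos: [481.7, -113.2, 355.5]
tcp_rot: [3.141, 0.001, 2.2]
ft_force: [2.5, 2.2, 0.7]
opening: 0.671
grip_force: 30.0
```

move_arm --commands '[[[0,0,0],0.5,-1],[[0,0,0],1,-1],[[0,0,0],1,-1],[[0,0,0],1,-1],[[0,0,0],1,-1],[[0,0,0],1,-1],[[0,0,0],1,-1],[[0,0,0],1,-1],[[0,0,0],1,-1],[[0,0,0],1,-1],[[0,0,0],1,-1],[[0,0,0],1,-1],[[0,0,0],1,-1],[[0,0,0],1,-1],[[0,0,0],1,-1],[[0,0,0],1,-1],[[0,0,0],1,-1],[[0,0,0],1,-1],[[0,0,0],0.6,-1],[[0,0,0],0,-1]]'

```text
t: 12.98
eef_pos: [481.5, -113.3, 355.4]
tcp_rot: [-3.141, 0.0, -2.632]
ft_force: [2.2, -0.0, 0.1]
opening: 0.671
grip_force: 30.0
```

move_arm --commands '[[[0,0,0.1],0,-1],[[0,0,0.2],0,-1],[[0,0,0.1],0,-1],[[0,0,0],0,-1]]'

```text
t: 13.32
eef_pos: [481.4, -113.2, 368.1]
tcp_rot: [-3.141, 0.0, -2.635]
ft_force: [0.2, -0.3, 0.2]
opening: 0.673
grip_force: 30.0
```

move_arm --commands '[[[0,0,0.8],0,-1],[[0,0,0.8],0,-1],[[0,0,0.6],0,-1],[[0,-0.8,0],0,-1],[[0,-0.8,0],0,-1],[[0,-0.8,0],0,-1],[[0,-0.8,0],0,-1],[[0,-0.8,0],0,-1],[[0,-0.8,0],0,-1],[[0,-0.6,0],0,-1],[[0,-0.5,0],0,-1],[[0,0,0],0,-1]]'

```text
t: 14.32
eef_pos: [490.0, -279.9, 432.7]
tcp_rot: [-3.134, -0.016, -2.652]
ft_force: [-0.4, -0.1, -0.7]
opening: 0.669
grip_force: 30.0
```

Run:
```python
from h import *
s=env.state(); print(s["eef_pos"],s["tcp_rot"],s["opening"],s["grip_force"])
for n in ("wrist","scene"):
  q=read_camera(n)
  for t,z in (("pad",9),("tray",30)):
   for r in cut_out(t,q)[:2]:
        m=cv2.findContours(r["region"].astype(np.uint8),0,2)[0]; m=max(m,key=cv2.contourArea)
        pts=np.array([onz(q,v,z)[:2] for v in m[:,0]],np.float32)
        print(n,t,np.round(r["at"]),round(r["confidence"],2),[np.round(v,1) for v in cv2.minAreaRect(pts)],np.round(cv2.minEnclosingCircle(pts)[0]))
  if n=="wrist": save(q,"w6")
```

```text
[ 490.02485536 -279.94985838  432.68864972] [-3.13394196 -0.01577136 -2.65245118] 0.6692875103430455 29.999987801092686
wrist pad [219. 147.] 0.89 [array([ 482.9, -348.6]), array([88.5, 85.6]), np.float64(1.1)] [ 483. -348.]
wrist pad [10. 24.] 0.84 [array([ 469.2, -655.1]), array([72.1, 40.6]), np.float64(15.8)] [ 471. -661.]
wrist tray [446. 209.] 0.66 [array([420.7, -22.9]), array([ 84.4, 161.6]), np.float64(19.6)] [399. -31.]
scene pad [302. 240.] 0.6 [array([ 484.1, -349.1]), array([84.6, 83.2]), np.float64(28.8)] [ 485. -348.]
scene pad [248. 214.] 0.27 [array([625.4, -51.8]), array([437.2, 108.2]), np.float64(28.1)] [617. -35.]
scene tray [220. 222.] 0.64 [array([429.8, -15.5]), array([182.1, 159. ]), np.float64(20.5)] [428. -18.]
```

View pics/w6.png

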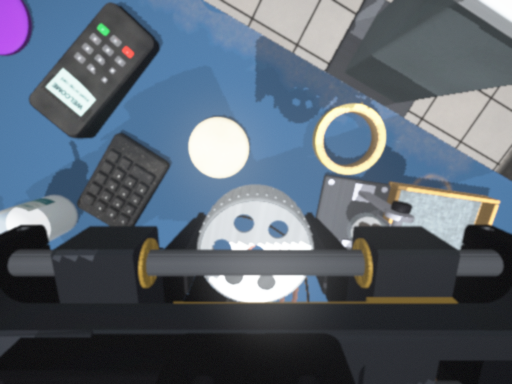

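The felt pad is off-white at (219,147) px, which is (483,-348); the purple disc is at (10,24) px. Joint 6 is near its limit, so I'll turn the tool back on the way.

move_arm --commands '[[[0,0,0],-1,-1],[[0,0,0],-1,-1],[[0,0,0],-1,-1],[[0,0,0],-1,-1],[[0,-0.2,0],-1,-1],[[0,-0.3,0],-1,-1],[[0,-0.3,-0.2],-1,-1],[[0,-0.3,-0.5],-1,-1],[[0,-0.3,-0.5],-1,-1],[[0,-0.3,-0.5],-1,-1],[[0,-0.2,-0.5],-1,-1],[[0,0,-0.5],-1,-1],[[0,0,-0.5],-1,-1],[[0,0,-0.5],-1,-1],[[0,0,0],0,-1]]'

```text
t: 15.87
eef_pos: [489.3, -335.1, 319.7]
tcp_rot: [-3.135, -0.019, 2.508]
ft_force: [0.4, 0.9, -0.4]
opening: 0.671
grip_force: 30.0
```

move_arm --commands '[[[-0.1,-0.48,-0.4],0,-1],[[0,0,-0.9],0,-1],[[0,0,-0.9],0,-1],[[0,0,-0.9],0,-1],[[0,0,-0.6],0,-1],[[0,0,-0.25],0,-1],[[0,0,0],0,-1]]'

```text
t: 16.45
eef_pos: [486.4, -350.6, 202.4]
tcp_rot: [-3.134, -0.017, 2.513]
ft_force: [-0.4, 0.4, -0.0]
opening: 0.67
grip_force: 30.0
```

move_arm --commands '[[[0,0,-0.1],0,-1],[[0,0,-0.06],0,-1],[[0,0,-0.03],0,-1],[[0,0,0],0,-1]]'

```text
t: 16.78
eef_pos: [486.7, -350.5, 199.5]
tcp_rot: [-3.134, -0.012, 2.512]
ft_force: [-1.4, -0.2, 4.8]
opening: 0.671
grip_force: 33.0
```

move_arm --commands '[[[0,0,0],0,1],[[0,0,0],0,1],[[0,0,0],0,1],[[0,0,0],0,1],[[0,0,0.3],0,1],[[0,0,0.8],0,1],[[0,0,1],0,1],[[0,0,1],0,1],[[0,0,1],0,1],[[0,0,1],0,1],[[0,0,1],0,1],[[0,0,0.8],0,-1],[[0,0,0],0,-1]]'

```text
t: 17.87
eef_pos: [486.5, -350.0, 411.1]
tcp_rot: [-3.133, -0.006, 2.512]
ft_force: [0.0, -0.1, 0.5]
opening: 0.913
grip_force: 0.0
```

Run:
```python
from h import *
q=read_camera("wrist")
for t,z in (("pad",9),("cap_center",39)):
   for r in cut_out(t,q)[:2]:
        m=cv2.findContours(r["region"].astype(np.uint8),0,2)[0]; m=max(m,key=cv2.contourArea)
        pts=np.array([onz(q,v,z)[:2] for v in m[:,0]],np.float32)
        print(t,np.round(r["at"]),round(r["confidence"],2),[np.round(v,1) for v in cv2.minAreaRect(pts)],np.round(cv2.minEnclosingCircle(pts)[0]))
save(q,"w7")
```

```text
pad [261. 164.] 0.58 [array([ 480.1, -342.6]), array([86.5, 75.1]), np.float64(34.1)] [ 484. -347.]
cap_center [257. 173.] 0.64 [array([ 482.9, -350.7]), array([63.5, 64.2]), np.float64(54.0)] [ 483. -350.]
```

View pics/w7.png

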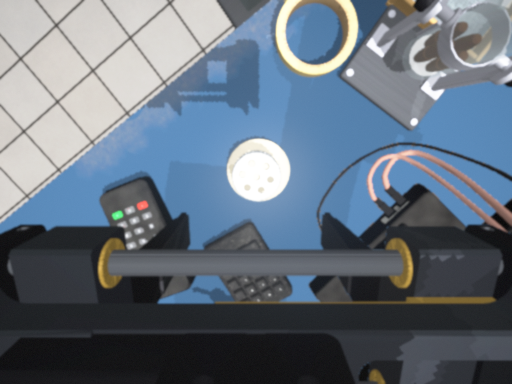

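The cap lies flat on the pad, holes up, at (257,173) px and about 2 mm off centre. Next I go to the jar's -y side with the fingers shut.

move_arm --commands '[[[0.03,0.5,0],0.5,-1],[[0.03,0.5,0],0.9,-1],[[0.03,0.5,0],0.9,-1],[[0.03,0.5,0],0.9,-1],[[0.03,0.5,0],0.9,-1],[[0.03,0.5,0],0.9,-1],[[0.03,0.5,0],0.9,-1],[[0.03,0.5,0],0.9,-1],[[0.03,0.5,0],0.9,-1],[[0.03,0.5,0],0.9,-1],[[0.03,0.5,-0.1],0.9,-1],[[0.03,0.4,-0.2],0.9,-1],[[0,0,-0.5],0.9,-1],[[0,0,-0.5],0.9,-1],[[0,0,0],0,-1]]'

```text
t: 19.27
eef_pos: [496.7, -172.1, 362.8]
tcp_rot: [-3.138, -0.019, -2.79]
ft_force: [-0.7, 0.4, -0.5]
opening: 0.003
grip_force: 0.0
```

move_arm --commands '[[[0.01,0.26,0],0,-1],[[0.01,0.26,0],0,-1],[[0,0.26,0],0,-1],[[-0.08,0.228,0.02],0,-1],[[-0.08,0.228,0.02],0,-1],[[-0.08,0.228,0.02],0,-1],[[-0.08,0.228,0.01],0,-1],[[0,0,0],0,-1]]'

```text
t: 19.93
eef_pos: [487.8, -121.3, 368.3]
tcp_rot: [-3.134, -0.015, -2.795]
ft_force: [0.4, -1.9, 0.0]
opening: 0.006
grip_force: 0.9
```

move_arm --commands '[[[-0.072,0.204,-0.09],0,-1],[[-0.072,0.204,-0.09],0,-1],[[-0.072,0.204,-0.09],0,-1],[[-0.072,0.204,-0.09],0,-1],[[-0.058,0.165,-0.163],0,-1],[[-0.058,0.165,-0.163],0,-1],[[-0.058,0.165,-0.163],0,-1],[[-0.058,0.165,-0.163],0,-1],[[0,0,0],0,-1]]'

```text
t: 20.68
eef_pos: [472.3, -77.2, 336.8]
tcp_rot: [-3.135, -0.016, -2.795]
ft_force: [-0.4, 0.1, 4.7]
opening: 0.004
grip_force: 2.6
```

move_arm --commands '[[[-0.061,0.173,-0.1],0,-1],[[-0.061,0.173,-0.1],0,-1],[[-0.061,0.173,-0.1],0,-1],[[-0.061,0.173,-0.1],0,-1],[[-0.01,0.024,-0.1],0,-1],[[-0.01,0.024,-0.1],0,-1],[[-0.01,0.024,-0.1],0,-1],[[0,0,-0.1],0,-1],[[0,0,0],0,-1]]'

```text
t: 21.43
eef_pos: [464.4, -55.3, 312.9]
tcp_rot: [-3.135, -0.016, -2.796]
ft_force: [-1.3, 4.5, 3.2]
opening: 0.003
grip_force: 2.2
```

Run:
```python
from h import *
ims=[]
q=read_camera("scene"); a=q["image"][140:270,170:330]
w=read_camera("wrist")["image"]
cv2.imwrite("pics/d8.png",np.hstack([cv2.resize(a,(443,360)),cv2.resize(w,(357,360))])[:,:,::-1])
for i in range(1,5): print([(np.round(r["at"]),round(r["confidence"],2)) for r in search_frame(f"toggle{i}_center",q)[:4]])
print(env.state()["ft_force"])
```

```text
[]
[]
[]
[]
[-1.39020631  1.36632702  3.50570026]
```

View pics/d8.png

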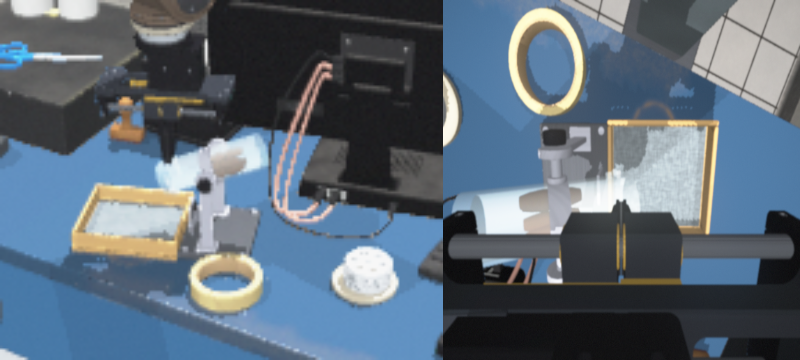

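The scene view shows the jar tipped to about 2.0 rad, with the toggles still inside, brown at (235,160). I need to go to its stop.

move_arm --commands '[[[0,0,-0.07],0,-1],[[0,0,-0.07],0,-1],[[0,0,0],0,-1],[[0,0,0],0,-1],[[0,0,0],0,-1],[[0,0,0],0,-1]]'

```text
t: 22.23
eef_pos: [464.5, -55.3, 309.4]
tcp_rot: [-3.134, -0.015, -2.796]
ft_force: [-2.0, 2.0, 3.1]
opening: 0.003
grip_force: 1.8
```

Run:
```python
from h import *
q=read_camera("scene"); a=q["image"][160:250,190:280].astype(int)
a0=cv2.imread("pics/a.png")
m=(a[...,0]<130)&(a[...,0]>60)&(a[...,0]-a[...,2]>25)
print(m.sum(), [ (190+x,160+y) for y,x in np.argwhere(m)[::6]])
for n in ("scene","wrist","top"):
  p=read_camera(n)
  print(n,[(np.round(r["at"]),round(r["confidence"],2)) for r in search_frame("toggle1_center",p)[:5]])
```

```text
75 [(np.int64(217), np.int64(169)), (np.int64(239), np.int64(176)), (np.int64(229), np.int64(177)), (np.int64(237), np.int64(177)), (np.int64(243), np.int64(178)), (np.int64(235), np.int64(182)), (np.int64(219), np.int64(191)), (np.int64(206), np.int64(214)), (np.int64(213), np.int64(214)), (np.int64(219), np.int64(214)), (np.int64(225), np.int64(214)), (np.int64(219), np.int64(215)), (np.int64(214), np.int64(224))]
scene [(array([219., 213.]), 0.38)]
wrist [(array([321., 222.]), 0.42)]
top []
```

move_arm --commands '[[[0,0,-0.08],0,-1],[[0,0,0],0,-1],[[0,0,0],0,-1],[[0,0,0],0,-1]]'

```text
t: 22.92
eef_pos: [464.5, -55.3, 306.9]
tcp_rot: [-3.134, -0.015, -2.796]
ft_force: [-1.4, 2.2, 2.5]
opening: 0.006
grip_force: 1.6
```

```bash
cat > br.py <<'E'
from h import *
def brown(n,c):
    p=read_camera(n); a=p["image"].astype(int)
    m=((a[...,0]<140)&(a[...,0]>40)&(a[...,0]-a[...,2]>18))
    x,y,X,Y=c
    print(n); 
    for r in range(y,Y): print(r,"".join("#" if v else "." for v in m[r,x:X]))
    for i in (1,): print([(np.round(r["at"]),round(r["confidence"],2)) for r in search_frame("toggle1_center",p)[:6]])
if __name__=="__main__":
    brown("scene",(195,165,265,232)); print(env.state()["ft_force"],env.state()["eef_pos"])
E
python3 br.py
```

```text
scene
165 ......................................................................
166 ......................................................................
167 ......................................................................
168 ......................................................................
169 ......................................................................
170 ..........................##..........................................
171 ......................................................................
172 ......................######..........................................
173 ......................................................................
174 ......................................................................
175 .....................#................................................
176 .................#.........#.....###..................................
177 .................#.........#......#...................................
178 ............................######.##############.....................
179 ....................###..........#......
[... 3368 characters left out ...]
.....................................
225 ......................................................................
226 .....................................#..#.............................
227 ......................................................................
228 ......................................................................
229 .......................................#..............................
230 ......................................................................
231 .....................................................###..##..........
[(array([300., 239.]), 0.43), (array([223., 213.]), 0.38)]
[-0.8764448   1.48375132  2.55956924] [464.54049339 -55.30654917 306.96460327]
```

move_arm --commands '[[[0,0,-0.07],0,-1],[[0,0,-0.07],0,-1],[[0,0,0],0,-1],[[0,0,0],0,-1]]'

```text
t: 23.35
eef_pos: [464.6, -54.8, 304.2]
tcp_rot: [-3.134, -0.013, -2.796]
ft_force: [-4.6, 9.4, 26.4]
opening: 0.004
grip_force: 14.3
```

Run:
```python
from h import *
q=read_camera("scene"); save(q,"s9")
a=cv2.resize(q["image"][140:270,170:330],(443,360)).astype(int)
b=cv2.imread("pics/d8.png")[:,:443,::-1].astype(int)
d=(a-b)[140:260,70:280]; s=cv2.resize(d.sum(2).astype(np.float32),(42,24),interpolation=cv2.INTER_AREA)/3
for i,r in enumerate(s.round().astype(int)): print(140+5*i," ".join(f"{v:4d}" if abs(v)>12 else "   ." for v in r))
print(env.state()["ft_force"],env.state()["eef_pos"])
```

```text
140    .    .    .    .    .    .    .    .    .    .    .    .    .    .    .    .    .    .    .    .    .    .    .    .    .    .    .    .    .    .    .   26   19    .    .    .    .    .    .    .    .    .
145    .    .    .    .    .    .    .    .    .    .    .    .    .    .    .    .    .    .    .    .    .    .    .    .    .    .  -22    .    .    .    .    .    .    .    .    .    .    .    .    .    .    .
150    .    .    .    .    .    .    .    .    .    .    .    .    .    .    .    .    .    .    .    .    .  -17    .  -36  -33  -20  -23    .    .    .   13   19   25   28   13    .    .    .    .    .    .    .
155    .    .    .    .    .    .    .    .    .    .    .    .    .    .    .    .    .    .    .    .  -64  -89  -70  -38  -16    .    .    .   28   36   43   43   47   39   25    .    .    .    .  -14    .    .
160    .    .    .    .    .    .    .    .    .    .    .    .    .    .    .    .    .  -27  -76  -58  -79  -24  -17    .    .    .    .    .   48   57   61   59   63   67   68   16  -17  -45  -49  -35    .    .
165    .    .    .    .    .  
[... 3414 characters left out ...]
  .    .    .    .    .    .    .    .    .    .    .    .    .    .    .    .    .    .    .    .    .    .    .    .    .    .    .    .    .   14    .   23    .    .    .    .    .    .    .
250    .    .    .    .    .    .    .    .    .    .    .    .    .    .    .    .    .    .    .    .    .    .    .    .    .    .    .    .    .    .    .    .    .    .   18   14    .    .    .    .    .    .
255    .    .    .    .    .    .    .    .    .    .    .    .    .    .    .    .    .    .    .    .    .    .    .    .    .    .    .    .    .  -31    .    .    .   14    .    .    .    .    .    .    .    .
[-4.50242504  9.82430523 27.74006892] [464.59888049 -54.81643098 304.20109839]
```

The jar is at its stop, with a reaction of 26 N. In the scene difference, the toggles' dark patches have left the jar's middle and appeared in the tray. A small jiggle comes next for any straggler, then I ease the jar back.

move_arm --commands '[[[0,0,0.4],0,-1],[[0,0,0],0,-1],[[0,0,-0.33],0,-1],[[0,0,0],0,-1],[[0,0,0.4],0,-1],[[0,0,0],0,-1],[[0,0,-0.38],0,-1],[[0,0,0],0,-1],[[0,0,0],0,-1],[[0,0,0],0,-1]]'

```text
t: 24.23
eef_pos: [464.6, -55.2, 305.5]
tcp_rot: [-3.134, -0.014, -2.796]
ft_force: [-0.5, 3.5, 3.3]
opening: 0.004
grip_force: 2.4
```

Run:
```python
from h import *
for n in ("scene","wrist","top"):
  p=read_camera(n)
  for k in (1,3):
    print(n,[(np.round(r["at"]),round(r["confidence"],2),r["region"].sum(),onz(p,r["at"],14).round()[:2]) for r in cut_out(f"toggle{k}_center",p)[:6]])
  if n=="scene":
    g=p["image"][165:200,200:262].mean(2).astype(int)
    for i,r in enumerate(g[:, ::2]): print(165+i,*r)
s=env.state();print(s["ft_force"],s["eef_pos"])
```

```text
scene []
scene []
165 88 89 90 90 99 97 59 50 50 52 50 41 42 41 40 39 39 40 39 40 40 37 81 30 29 30 27 32 28 28 24
166 90 91 90 98 105 80 89 92 50 49 50 42 38 38 42 44 40 39 39 53 40 37 82 31 29 29 30 31 29 31 29
167 92 92 94 111 114 98 96 94 104 111 51 50 41 39 42 41 38 40 40 97 41 35 68 28 30 30 29 33 27 30 29
168 95 94 105 121 117 97 94 88 75 82 67 71 39 40 38 41 40 40 39 57 40 36 45 32 61 70 58 28 32 31 30
169 96 102 113 120 98 90 89 63 64 65 65 65 41 39 40 40 34 40 39 40 39 35 71 71 85 86 97 80 32 27 31
170 98 109 69 93 89 86 65 53 54 97 81 81 37 39 40 40 37 41 40 41 42 34 86 84 88 87 85 82 29 31 32
171 108 100 51 164 64 66 60 75 54 149 147 123 43 39 38 39 40 40 40 39 39 37 86 86 86 87 86 78 28 29 31
172 99 58 49 93 58 60 60 54 52 127 135 117 41 39 40 40 38 44 42 40 39 36 87 86 87 86 87 62 28 27 30
173 63 50 59 66 60 61 62 63 62 79 79 74 40 40 39 39 39 39 42 42 41 48 86 87 88 86 87 49 32 28 25
174 50 49 77 65 63 73 63 63 62 65 63 63 62 57 49 48 44 41 40 44 39 69 87 86 85 86 90 49 30 31 29
175 48 49 79 63 64 65 57 90 65 63 63 62 64 63 63 62 61 59 61 61 63 74 76 87 81 82 90 35 28 
[... 2431 characters left out ...]
35 236
198 145 144 145 144 144 145 145 145 144 144 144 145 144 146 135 50 90 218 217 220 222 205 210 236 240 240 234 235 236 236 236
199 144 144 144 144 144 144 144 144 145 144 145 145 144 145 143 49 186 234 220 223 224 207 207 234 241 241 235 236 236 235 213
wrist [(array([142., 217.]), 0.73, np.int64(11995), array([ 527., -161.])), (array([325., 225.]), 0.43, np.int64(121), array([470.,  20.])), (array([322., 177.]), 0.26, np.int64(12709), array([425.,  -3.]))]
wrist [(array([360., 142.]), 0.88, np.int64(756), array([380.,  18.])), (array([116.,  52.]), 0.21, np.int64(5860), array([ 382., -222.]))]
top []
top []
[-0.01446796  3.64332604  2.83121121] [464.53773903 -55.25775881 305.47735399]
```

move_arm --commands '[[[0.01,-0.024,0.165],0,-1],[[0.01,-0.024,0.165],0,-1],[[0.01,-0.024,0.165],0,-1],[[0.01,-0.024,0.165],0,-1],[[0.061,-0.173,0.1],0,-1],[[0.061,-0.173,0.1],0,-1],[[0.061,-0.173,0.1],0,-1],[[0.061,-0.173,0.1],0,-1],[[0.058,-0.165,0.163],0,-1],[[0.058,-0.165,0.163],0,-1],[[0.058,-0.165,0.163],0,-1],[[0.058,-0.165,0.163],0,-1],[[0.072,-0.204,0.09],0,-1],[[0.072,-0.204,0.09],0,-1],[[0.072,-0.204,0.09],0,-1],[[0.072,-0.204,0.09],0,-1],[[0.08,-0.228,-0.01],0,-1],[[0.08,-0.228,-0.01],0,-1],[[0.08,-0.228,-0.01],0,-1],[[0.08,-0.228,-0.01],0,-1]]'

```text
t: 26.35
eef_pos: [498.4, -151.2, 366.1]
tcp_rot: [-3.135, -0.015, -2.796]
ft_force: [0.3, 0.5, -0.7]
opening: 0.002
grip_force: 0.0
```

move_arm --commands '[[[0.08,-0.23,0],0,-1],[[0.08,-0.23,0],0,-1],[[0.08,-0.23,0.3],0,-1],[[0,-0.3,0.9],0,-1],[[0,-0.3,0.9],0,-1],[[0,-0.3,0.9],0,-1],[[0,-0.5,0.9],0,-1],[[0,-0.5,0.9],0,-1],[[0,0,0],0,-1]]'

```text
t: 27.1
eef_pos: [505.4, -230.3, 515.3]
tcp_rot: [-3.128, -0.011, -2.797]
ft_force: [0.5, -0.8, 0.3]
opening: 0.005
grip_force: 0.0
```

Run:
```python
from h import *
s=env.state();print(s["ft_force"],s["eef_pos"],s["joints"].round(2))
ims=[]
for n in ("scene","wrist","top"):
  p=read_camera(n)
  u,v=proj(p,[465,-60,50])[0]; ims.append((n,p["image"],int(u),int(v))); print(n,u,v)
  for t in ("toggle1_center","tray","cap_center"):
    print(t,[(np.round(r["at"]),round(r["confidence"],2),onz(p,r["at"],14).round()[:2]) for r in search_frame(t,p)[:6]])
def crop(im,u,v,w,h,W,H):
    u0=min(max(u-w//2,0),512-w); v0=min(max(v-h//2,0),384-h); return cv2.resize(im[v0:v0+h,u0:u0+w],(W,H),interpolation=2)
L=[crop(ims[0][1],ims[0][2],ims[0][3],100,75,400,300),crop(ims[2][1],ims[2][2],ims[2][3],80,60,400,300),crop(ims[1][1],ims[1][2],ims[1][3],300,112,800,300)]
cv2.imwrite("pics/z.png",np.vstack([np.hstack(L[:2]),L[2]])[:,:,::-1])
```

```text
[ 0.51445345 -0.81545858  0.25516022] [ 505.41942422 -230.3336367   515.28787459] [-0.54  0.3   1.57 -0.02  1.27 -2.45]
scene 231.77033563676952 213.3348027167094
toggle1_center [(array([220., 213.]), 0.41, array([487.,  11.]))]
tray [(array([219., 222.]), 0.6, array([433., -19.]))]
cap_center [(array([298., 239.]), 0.59, array([ 485., -337.]))]
wrist 363.89126571486014 181.80062869493528
toggle1_center [(array([390., 197.]), 0.54, array([477.,  10.]))]
tray [(array([400., 166.]), 0.86, array([422.,   2.])), (array([325.,  96.]), 0.17, array([ 360., -164.]))]
cap_center [(array([193., 127.]), 0.63, array([ 479., -353.]))]
top 236.22205979126068 201.49933366120268
toggle1_center []
tray [(array([224., 207.]), 0.6, array([443.,  -5.])), (array([242., 191.]), 0.25, array([514., -83.]))]
cap_center [(array([303., 196.]), 0.71, array([ 494., -354.]))]
```

View pics/z.png

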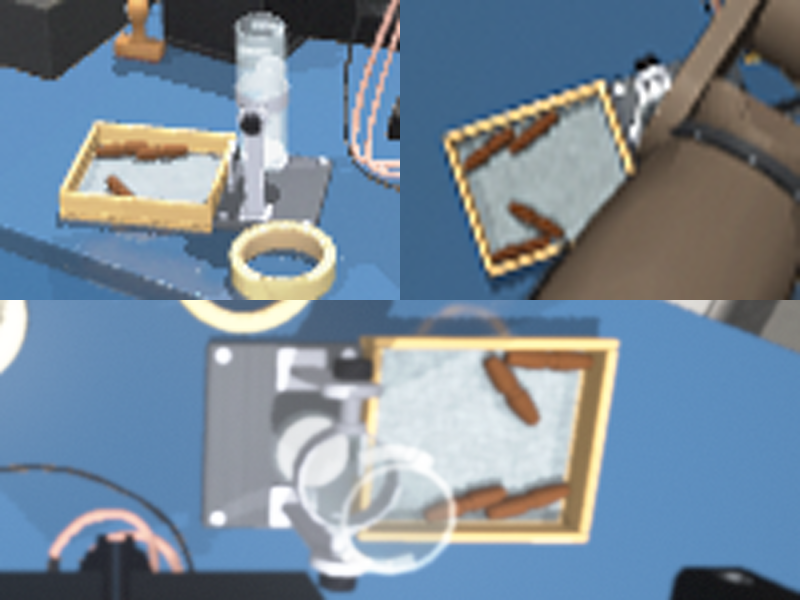

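All four toggles lie in the tray (in the wrist crop at (515,390), (545,360), (465,503) and (525,500)). The jar is upright and empty, the tray is at the foot, and the cap is on the pad. I'm handing in.

```bash
python3 -c "
from cell import env
print(env.job_done())"
```

```text
the job is handed in; nothing more can be done
None
```

I handed the job in at about 27 s of the 69 s allowed: the tray is against the stand's foot, the cap lies holes-up on the off-white felt pad, all four toggles are in the tray, and the jar is upright and empty.

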